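# Lock the cover onto the kiln junction box

## Task

Close up the kiln's junction box: carry the loose green cover by its sides, not by its red knob, set it fully home on the grey box with the knob still up, and let go of it. Then take the knob, turn it until its wing lies lengthwise over the slot in the box, push it in and, holding it down, turn it a quarter turn so that its wing lies across the cover and it stays locked down. Leave the tape, tile, stamp and tumbler where they are.

Things in the scene. Friction and masses are not known exactly. Their poses are not given: they have to be found in the camera images.
- junction_box: Grey open-topped metal box fixed to the table, 140 mm long (its x), 56 wide (its y). Origin on the table under its centre, z up. A flat shoulder runs round it at 40 mm height; inside that a rim 131 by 47 mm, rounded on top, rises to 49 mm. Mounting ears 5 mm high stick out 17 mm at both ends, and a cable gland (16 mm out, 33 mm high) at the +x end.
- slot (a point): Centre of the slot in the steel catch plate in the middle of the box, on the plate's top, 46 mm above the box's origin; axes as the box's. The slot is 32 mm long (along the box's x), 12 wide; the plate is 4 mm thick, with free space below.
- cover: Loose green metal cover, an upside-down tray 140 mm long (its x), 56 wide (its y), 26 tall, about 0.3 kg, right way up on the table. Origin at the centre of its lower edge plane, z up. Inside 135 by 51 mm: 2 mm play each way round the box's rim. Fully home it rests on the shoulder, origin 40 mm above the box's, centred, long sides parallel (either way round). White lines on top run lengthwise.
- lock_knob: Red wing knob held captive in the cover's middle: wing 36 mm long (its x), 12 wide (its y), 20 tall. Origin at the wing's centre on the vertical turning axis, 52 mm above the cover's origin when up (16 mm gap below the wing). Turns 90 degrees to either side of the cover's length, to stops, friction 0.02 N m; pushes down 12 mm against a spring (2.4 N rising to 7.2 N) that lifts it again.
- crossbar (a point): Centre of the knob's steel cross-bar under the cover, 42 mm below the wing's centre: 26 long (parallel to the wing), 6 wide, 4 mm thick. Cover home, it stands 2 mm above the catch plate; it passes the slot only with the wing within about 10 degrees of the box's length. Pushed 11 to 12 mm down it can turn under the plate either way; turned 90 degrees and let go, it stays caught, about 10 mm down.
- chest_corner (a point): Top of the nearest upright edge (205 mm high) of the fixed wooden drawer chest standing behind the work, between cover and box. From it the chest spreads away from the robot to both sides at about 45 degrees, its upper drawer a little open on the left. An obstacle: go round in front of it (nearer the robot) or well above it.
- masking_tape: roll of tan masking tape, 96 mm across, 25 tall, lying flat; origin at the centre of its underside. A bystander to leave alone.
- test_tile: small glazed test tile with a blue half, 56 x 41 x 9 mm, lying flat; origin at the centre of its underside. A bystander to leave alone.
- clay_stamp: pale pink waisted clay stamp, 23 mm wide, 50 tall, standing; origin at the centre of its underside. A bystander to leave alone.
- green_tumbler: pale green ceramic tumbler, 65 mm wide, 84 tall, standing upright; origin at the centre of its underside. A bystander to leave alone.

How it is judged (in metres and radians):
On the way, in this order (a step that is already met when the one before it is completed fails the run):
1. the cover sits fully home on the box, knob up, and the fingers have let go of it (z of cover in the frame of junction_box between 0.037 and 0.043 m and horizontal distance between cover and junction_box below 0.005 m and angle between the x axis of cover and the x axis of junction_box, either way round below 0.06 rad and angle between cover's own z axis and vertical below 0.05 rad and contact force between the fingers and cover below 0.1 N and z of lock_knob in the frame of junction_box above 0.088 m), for 0.2 s.
2. the knob is pushed into the slot with its wing lengthwise (z of lock_knob in the frame of junction_box below 0.085 m and angle between the x axis of lock_knob and the x axis of junction_box, either way round below 0.4 rad), for 0.05 s.
At the end, for the whole second after the job is handed in: The cover rests on the box's shoulder (height within 3 mm, centred within 5 mm, parallel within 0.06 rad, level within 0.05 rad) and the knob stays down by itself, at least 7 mm lower than when up, its wing at least 1.25 rad (72 degrees) from the box's length; all is at rest and released (z of cover in the frame of junction_box between 0.037 and 0.043 m and horizontal distance between cover and junction_box below 0.005 m and angle between the x axis of cover and the x axis of junction_box, either way round below 0.06 rad and angle between cover's own z axis and vertical below 0.05 rad and z of lock_knob in the frame of junction_box below 0.085 m and angle between the x axis of lock_knob and the x axis of junction_box, either way round above 1.25 rad and linear speed of cover below 0.01 m/s and angular speed of lock_knob below 0.1 rad/s); the robot touches nothing.
It fails at once if the cover is carried by its knob (fingers on the knob away from the box) (contact force between the fingers and lock_knob above 1 N and horizontal distance between cover and junction_box above 0.03 m).
It fails at once if a bystander is shifted by more than 30 mm or tipped over (distance of any of masking_tape, test_tile, clay_stamp, green_tumbler from where it was at the start of the episode above 0.03 m or angle between any of masking_tape, test_tile, clay_stamp, green_tumbler's own z axis and vertical above 0.5 rad).
It also fails if it takes over 61 s, if anything falls off the work surface, if the arm or the gripper's body presses on something with over 40 N, if the wrist force passes 120 N, or if a joint passes its speed limit or range.

## Robot

A 7-joint arm with a two-finger parallel gripper is mounted at the origin on the work surface; the furniture and walls round the work are solid. World frame = base frame: x ahead of the robot, y to its left, z up, the work surface at z = 0. Lengths are in mm, angles in rad, forces in N, time in s.
With the tool pointing down it reaches from about 400 to 875 mm from the base axis. Payload 4.4 kg.
Tool frame: the origin (TCP) lies between the finger pads; the fingertips stand ctrl.finger_overhang ahead of it and the grasp point (between the pads) lies 11 mm behind it (ctrl.finger_overhang is the distance from the TCP to the fingertips, in mm); z points along the fingers, y is the direction in which the jaws open and shut (so a half turn about z gives the same grasp; the last joint's range is limited). The gripper opens to 85 mm and grips with 20 to 120 N. Pads are 22 mm wide; open, the fingers measure 114 mm over their backs; the gripper's body (76 mm by 85 mm) begins 54 mm behind the grasp point. The pads swing forward as they close: fully open they stand 13 mm farther back than shut.
Start: joints at [-1.32, 0.628, 0.038, 1.517, -0.027, 0.996, -0.02], TCP at [202.469, 617.676, 239.313] pointing down, gripper open.
Joint ranges: [-3.06, 3.06], [-0.37, 2.12], [-1.25, 1.32], [0.18, 2.47], [-1.1, 4.24], [0.23, 1.98], [-2.94, 2.94]. Speed limits (rad/s): [2.57, 2.57, 3.14, 3.14, 3.14, 3.14, 3.14].

## Interface

Orientations are given as [roll, pitch, yaw] about the fixed x, y, z axes, in that order (R = Rz(yaw) Ry(pitch) Rx(roll)).
In Python, from cell import ctrl gives the robot as it stands. The module is installed in compiled form; this text tells all that it offers.
- The arm moves only by the tool step_arm, never from a script. Its argument "deltas" is a list that holds one entry, the list of rows, each a list of 7 numbers: the opening, from 0 (shut) to 1 (fully open), then the shift along the world's x, y, z in mm, then the turn, a rotation vector about the world's x, y, z in rad. In form: [[[grip, tx, ty, tz, rx, ry, rz], ...]]. A call has 1 to 10 rows; each row shifts and turns the commanded pose from where the row before left it; what a row does not reach is not made up. A row lasts 1/12 s, in which the tool goes at most 41.7 mm and 7.16 degrees, less where a joint would pass 70% of its speed; a pose out of reach is approached as far as the arm can. A call is refused whole if a number of a shift passes 41.7 or a number of a turn 0.125, either way. A call with a gripper value outside its range is refused whole. The fingers move at their own pace and stop on an object; the grip force is fixed at half the most. Time passes only in rows, so rows that do not move let the fingers close. It gives the time, the measured TCP pose, the force and the opening at its end, in the units of the state.
- ctrl.read_state(): the state, without advancing time (a new reading comes with each control period).
- ctrl.get_image(name): name is "scene" or "top"; returns (picture, depth): 420x560x3 uint8, red, green, blue; 420x560 float32, mm along the optical axis (not along the pixel's ray), 0 where there is no reading.
- ctrl.camera_info(name): a dict with "intrinsics" (3x3 intrinsics, pixels), "distortion" ([k1, k2, p1, p2, k3] as OpenCV has them; the pictures are not rectified), "rvec" (rotation vector, rad) and "tvec" (3), from world to camera coordinates, as OpenCV has them. Camera axes: x right, y down, z forward; pixel columns grow to the right and rows downward; lengths in mm; the calibration is good to about 2 mm. A picture is of the moment at which its call begins. camera_info takes no time and is no camera call.
- ctrl.finish_job(): hands the job in, once; it reports no verdict.
The state is a dict: "clock": time; "qpos": joint angles; "qd": joint speeds; "tau": joint torques, N m; "eef_pos": TCP position; "tool_rot": TCP orientation; "force": force on the tool from outside, world axes, zero at the start; "torque": the same for the moment, N m; "width": finger opening in mm.
Only numpy, scipy, OpenCV 4.12 (cv2) and the standard library are available. Lean on these libraries where they do the work, as an engineer would, in place of code of your own. Each camera call takes 0.05 s, during which the arm holds its last target.

## Working session

There is one attempt and no reset: what is moved stays moved. The work goes in short steps, Python scripts to look and compute and a tool call to move; the robot and the scene stay as the last step left them, time stands still between calls to the robot, and variables do not carry over. Pictures are saved under pics/ and viewed, and the job is handed in when it is done.

Besides the shell and the picture viewer there is one more tool, called after "Call:" as a command line: name --argument value ..., lists and objects as JSON in quotes. step_arm: Moves the arm, as the interface text tells. Its arguments: {"type":"object","properties":{"deltas":{"type":"array"}},"required":["deltas"]}

```bash
mkdir -p pics; python3 - <<'E'
from cell import ctrl
import cv2,numpy as np
for n in("scene","top"):
    im,d=ctrl.get_image(n); cv2.imwrite(f"pics/{n}0.png",im[:,:,::-1]); np.save(f"pics/{n}0.npy",d)
    print(ctrl.camera_info(n))
print(ctrl.read_state(), ctrl.finger_overhang)
E
```

```text
{'intrinsics': array([[536.74683184,   0.        , 283.7435821 ],
       [  0.        , 536.74683184, 203.9225611 ],
       [  0.        ,   0.        ,   1.        ]]), 'distortion': array([-0.05084198,  0.        ,  0.        ,  0.        ,  0.        ]), 'rvec': array([ 2.01084674, -0.75026758,  0.406078  ]), 'tvec': array([-338.17988004,  321.35498877,  844.6025891 ])}
{'intrinsics': array([[456.06768593,   0.        , 270.88583914],
       [  0.        , 456.06768593, 207.9877363 ],
       [  0.        ,   0.        ,   1.        ]]), 'distortion': array([-0.14520665,  0.        ,  0.        ,  0.        ,  0.        ]), 'rvec': array([ 2.13438317, -2.18471505,  0.12650566]), 'tvec': array([  50.32682766,  491.79089917, 1020.85400437])}
{'clock': 0.1, 'qpos': array([-1.31984377,  0.62925264,  0.03845466,  1.51823827, -0.02701086,
        0.99630192, -0.01998975]), 'qd': array([ 0.00051091, -0.00283302, -0.00034719, -0.00066601,  0.00047316,
       -0.00017208, -0.00082236]), 'tau': array([ 2.47608776e-03, -5.64539051e+01,  1.23028535e+00, -1.93975085e+01,
        1.12722165e-02,  5.40703477e-03, -2.98176566e-06]), 'eef_pos': array([202.2707523 , 617.16827591, 238.49136625]), 'tool_rot': array([-3.13991065e+00,  1.29139656e-05,  2.82483710e+00]), 'force': array([ 0.63330561, -0.21168115,  0.84879139]), 'torque': array([-0.04998884,  0.01147318, -0.04964381]), 'width': 85.65670446637424} 8.0
```

View pics/scene0.png

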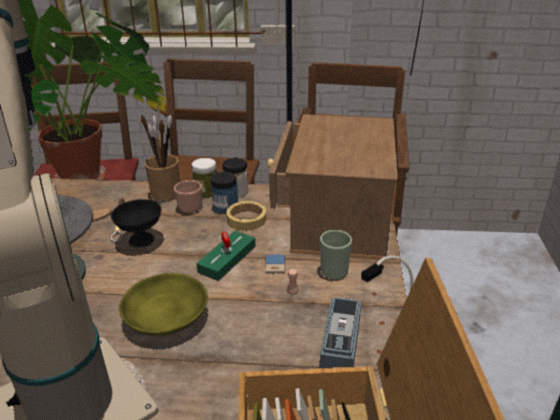

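View pics/top0.png

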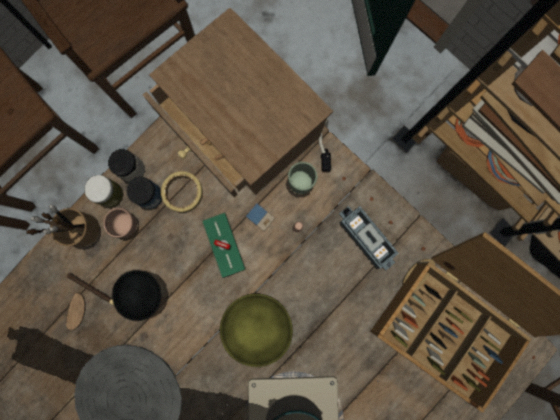

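```bash
cat > h.py <<'E'
import cv2,numpy as np
from cell import ctrl
def cam(n):
    c=ctrl.camera_info(n); R,_=cv2.Rodrigues(c['rvec']); return c['intrinsics'],c['distortion'],R,np.array(c['tvec']).ravel(),c['rvec']
def proj(n,P):
    K,D,R,t,rv=cam(n); return cv2.projectPoints(np.array(P,float).reshape(-1,1,3),rv,t,K,D)[0].reshape(-1,2)
def ray(n,uv):
    K,D,R,t,_=cam(n); p=cv2.undistortPoints(np.array(uv,float).reshape(-1,1,2),K,D,criteria=(3,50,1e-9)).reshape(-1,2)
    d=np.c_[p,np.ones(len(p))]@R; return -R.T@t,d
def atz(n,uv,z):
    o,d=ray(n,uv); return o+d*((z-o[2])/d[:,2])[:,None]
def cloud(n,dep):
    h,w=dep.shape; u,v=np.meshgrid(np.arange(w),np.arange(h)); o,d=ray(n,np.c_[u.ravel(),v.ravel()])
    P=o+d*dep.ravel()[:,None]; P[dep.ravel()<=0]=np.nan; return P.reshape(h,w,3)
def crop(n,im,x0,y0,x1,y1,s,name):
    c=cv2.resize(im[y0:y1,x0:x1,::-1],None,fx=s,fy=s,interpolation=cv2.INTER_CUBIC); cv2.imwrite('pics/'+name,c)
E
python3 - <<'E'
from h import *
t=cv2.imread('pics/top0.png')[:,:,::-1]
crop('top',t,180,140,420,300,3,'c0.png')
d=np.load('pics/top0.npy');C=cloud('top',d)
np.set_printoptions(precision=1,suppress=True)
for n,uv in dict(corner=(240,190),cover=(224,260),knob=(224,244),box=(368,238),tumb=(301,180),stamp=(298,227),tile=(260,215),tape=(165,200),bowl=(256,330),chesttop=(240,100),wheel=(130,390),black=(140,295), blackrim=(112,295),bowlrim=(256,294),bowlr2=(222,330)).items(): print(n,C[uv[1],uv[0]])
print(proj('top',[[0,0,0],[202,617,240]]))
E
```

```text
Traceback (most recent call last):
  File "h.py", line 13, in cloud
    h,w=dep.shape; u,v=np.meshgrid(np.arange(w),np.arange(h)); o,d=ray(n,np.c_[u.ravel(),v.ravel()])
                                                                   ~~~^^^^^^^^^^^^^^^^^^^^^^^^^^^^^^
  File "h.py", line 8, in ray
    K,D,R,t,_=cam(n); p=cv2.undistortPoints(np.array(uv,float).reshape(-1,1,2),K,D,criteria=(3,50,1e-9)).reshape(-1,2)
                        ~~~~~~~~~~~~~~~~~~~^^^^^^^^^^^^^^^^^^^^^^^^^^^^^^^^^^^^^^^^^^^^^^^^^^^^^^^^^^^^^
cv2.error: OpenCV(4.12.0) :-1: error: (-5:Bad argument) in function 'undistortPoints'
> Overload resolution failed:
>  - undistortPoints() got an unexpected keyword argument 'criteria'
>  - undistortPoints() got an unexpected keyword argument 'criteria'
```

View pics/c0.png

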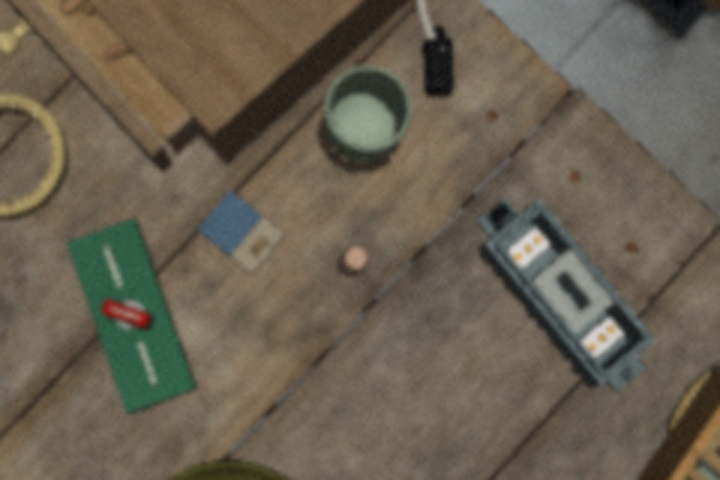

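```bash
sed -i 's/cv2.undistortPoints(\(.*\),criteria=(3,50,1e-9))/cv2.undistortPointsIter(\1,None,None,(3,50,1e-9))/' h.py
python3 - <<'E'
from h import *
t=cv2.imread('pics/top0.png')[:,:,::-1]
d=np.load('pics/top0.npy');C=cloud('top',d)
np.set_printoptions(precision=1,suppress=True)
for n,uv in dict(corner=(244,185),drawer=(235,190),cover=(228,260),knob=(223,245),box=(368,238),tumb=(301,180),stamp=(298,227),tile=(260,215),tape=(165,200),bowl=(256,330),chesttop=(240,100),wheel=(130,390),black=(140,295), blackrim=(112,295),bowlrim=(256,294),bowlr2=(222,330),organizer=(380,330)).items(): print(n,C[uv[1],uv[0]])
print(proj('top',[[0,0,0],[202,617,240]]))
crop('top',t,200,205,250,285,8,'c1.png');crop('top',t,330,200,405,275,8,'c2.png')
E
```

```text
corner [531.1  94.2 127.1]
drawer [541.6 123.4  -1.1]
cover [375.8 139.8  24.8]
knob [408.9 146.9  60.6]
box [ 417.3 -179.5   45. ]
tumb [561.2 -34.3   3.8]
stamp [445.9 -21.   50.2]
tile [478.9  64.6  12.7]
tape [517.9 285.8  24.9]
bowl [214.   79.5  11.4]
chesttop [688.3  95.  208.3]
wheel [111.  336.3 137.3]
black [300.1 338.5  46.5]
blackrim [302.4 393.1  77. ]
bowlrim [298.6  76.5  45. ]
bowlr2 [219.  154.9  36.6]
organizer [ 215.9 -190.6   81.3]
[[292.6 420.2]
 [-23.4 350.7]]
```

View pics/c1.png

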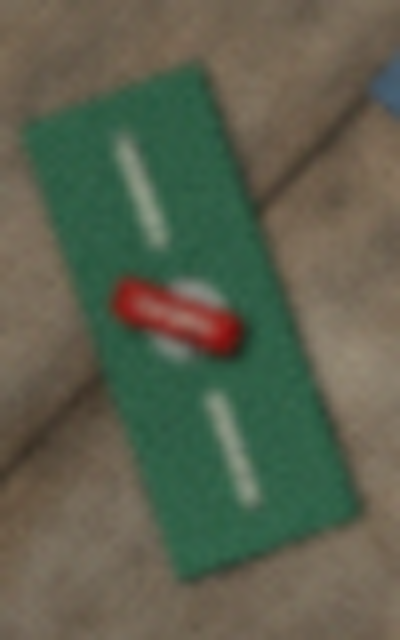

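View pics/c2.png

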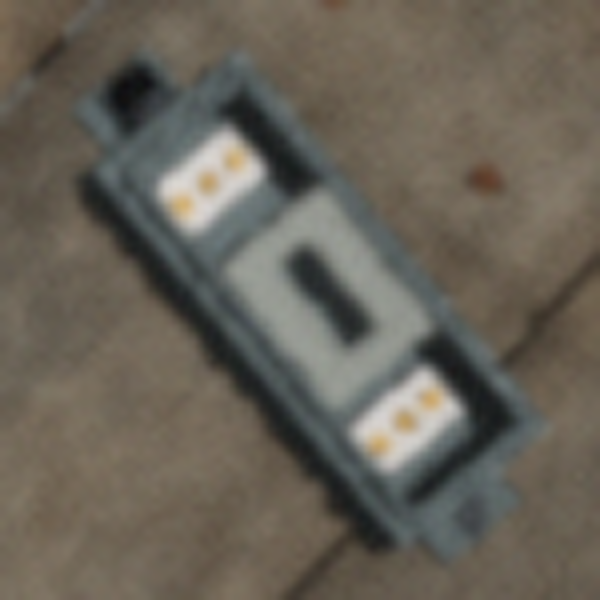

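```bash
python3 - <<'E'
from h import *
np.set_printoptions(precision=2,suppress=True)
def px(c,ox,oy): c=np.array(c,float); return (c+.5)/8-.5+[ox,oy]
c=px([(24,128),(205,65),(360,515),(182,580)],200,205); P=atz('top',c,26); print(P,P.mean(0))
v=(P[0]+P[1]-P[2]-P[3]); print('yaw',np.arctan2(v[1],v[0]), np.linalg.norm(v)/2)
for a,b in((0,3),(1,2),(1,0),(2,3)): w=P[a]-P[b]; print(np.arctan2(w[1],w[0]),np.linalg.norm(w))
w=atz('top',px([(120,297),(238,338)],200,205),62); print('wing',w,w.mean(0),np.arctan2(*(w[1]-w[0])[1::-1]))
s=atz('top',px([(295,252),(362,338),(322,190),(438,330),(330,405),(225,265)],330,200),46); print('slot',s,s[:2].mean(0),s[2:].mean(0))
w=s[0]-s[1]; print(np.arctan2(w[1],w[0])); 
for a,b in((2,3),(5,4)): w=s[a]-s[b]; print(np.arctan2(w[1],w[0]),np.linalg.norm(w))
t=cv2.imread('pics/scene0.png')[:,:,::-1]
crop('s',t,190,225,265,280,8,'c3.png');crop('s',t,310,290,370,370,8,'c4.png')
# clouds
for n in('top','scene'):
    C=cloud(n,np.load(f'pics/{n}0.npy')).reshape(-1,3); 
    m=(np.hypot(C[:,0]-404,C[:,1]-147)<85)&(abs(C[:,2]-26)<4); Q=C[m]
    print(n,len(Q),cv2.minAreaRect(Q[:,:2].astype(np.float32)),np.median(Q[:,2]))
    m=(np.hypot(C[:,0]-417,C[:,1]+179)<80)&(C[:,2]>36)&(C[:,2]<56); Q=C[m]
    print(n,len(Q),cv2.minAreaRect(Q[:,:2].astype(np.float32)),np.median(Q[:,2]))
    m=(np.hypot(C[:,0]-535,C[:,1]-90)<60)&(C[:,2]>195);Q=C[m]; print('corner',Q[np.argsort(Q[:,0])[:4]])
E
```

```text
[[467.66 197.37  26.  ]
 [484.76 144.68  26.  ]
 [354.67 102.11  26.  ]
 [337.21 153.27  26.  ]] [411.08 149.36  26.  ]
yaw 0.32110884558564234 137.2868125467453
0.3259724596548352 137.7030227458161
0.31621576852754474 136.87386953691137
-1.2570944126936998 55.39445171922563
-1.241938569911867 54.05509162439979
wing [[416.61 165.49  62.  ]
 [404.58 132.84  62.  ]] [410.59 149.16  62.  ] -1.9238271952994956
slot [[ 433.11 -176.38   46.  ]
 [ 408.24 -194.5    46.  ]
 [ 450.52 -184.94   46.  ]
 [ 409.88 -216.47   46.  ]
 [ 389.6  -184.5    46.  ]
 [ 429.96 -156.19   46.  ]] [ 420.68 -185.44   46.  ] [ 419.99 -185.53   46.  ]
0.6297131045134446
0.6598475584960123 51.434890721538956
0.6117566114092 49.294720392087584
top 1311 ((412.0937194824219, 150.66610717773438), (140.90953063964844, 54.49065399169922), 18.73511505126953) 25.760463213722005
top 941 ((420.641845703125, -185.2078857421875), (141.21588134765625, 57.58730697631836), 37.04173278808594) 45.38418163144388
corner [[512.37 123.52 195.08]
 [516.85  78.45 197.1 ]
 [517.59  78.09 204.29]
 [518.89  76.5  196.41]]
scene 1005 ((410.3092956542969, 151.22183227539062), (144.42913818359375, 59.838592529296875), 19.053190231323242) 26.497081725066323
scene 1395 ((419.15753173828125, -185.46902465820312), (143.13510131835938, 56.224788665771484), 37.74703598022461) 45.251099367705024
corner [[516.94  76.49 202.05]
 [518.08  74.77 200.06]
 [518.38  78.12 205.42]
 [518.69  78.59 198.31]]
```

View pics/c3.png

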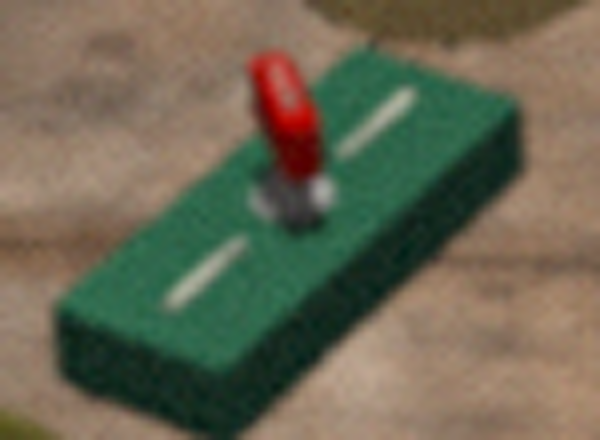

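View pics/c4.png

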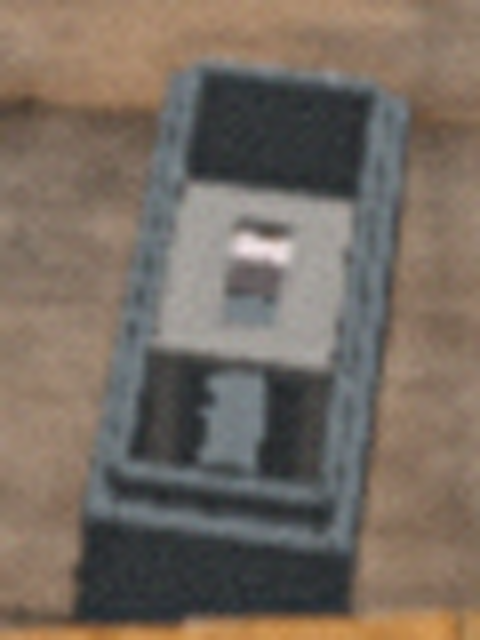

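```bash
python3 - <<'E'
from h import *
from scipy.optimize import least_squares
np.set_printoptions(precision=3,suppress=True)
def px(c,ox,oy): c=np.array(c,float); return (c+.5)/8-.5+[ox,oy]
def model(p,L,W,z,sg):
    c,s=np.cos(p[2]),np.sin(p[2]); a=np.array(sg)*[L/2,W/2]
    return np.c_[p[0]+a[:,0]*c-a[:,1]*s,p[1]+a[:,0]*s+a[:,1]*c,np.full(len(a),z)]
def fit(p0,obs):
    f=lambda p:np.concatenate([(proj(n,model(p,L,W,z,sg))-uv).ravel()for n,uv,L,W,z,sg in obs])
    r=least_squares(f,p0); print(r.x,r.fun); return r.x
o1=('top',px([(24,128),(205,65),(360,515),(182,580)],200,205),140,56,26,[(1,1),(1,-1),(-1,-1),(-1,1)])
o2=('scene',px([(370,45),(522,105),(225,372),(58,312)],190,225),140,56,26,[(-1,1),(-1,-1),(1,-1),(1,1)])
# order of scene found by nearest projection
q=proj('scene',model([411,150,.325],140,56,26,o1[5])); print((q-[190,225])*8)
from scipy.spatial.distance import cdist
idx=cdist(o2[1],q).argmin(1); o2=o2[:5]+([o1[5][i] for i in idx],)
for o in([o1],[o2],[o1,o2]): fit([411,150,.325],o)
b=[420,-185,.64]
sg=[(1,1),(1,-1),(-1,-1),(-1,1)]
q=proj('top',model(b,140,56,40,sg)); print('top box pred',(q-[330,200])*8)
q=proj('scene',model(b,140,56,40,sg)); print('scene box pred',(q-[310,290])*8)
q=proj('scene',model(b,32,12,46,sg)); print('scene slot pred',(q-[310,290])*8)
E
```

```text
[[355.562  40.747]
 [520.213  97.262]
 [217.384 370.64 ]
 [ 44.804 302.816]]
[411.108 149.372   0.321] [-0.293 -0.434 -0.108 -0.69   0.627  0.489 -0.238  0.605]
[411.674 148.281   0.324] [-0.662  0.116  0.94  -0.304  0.219  0.527 -0.5   -0.47 ]
[411.494 148.917   0.323] [-0.139 -0.569  0.033 -0.863  0.863  0.278  0.012  0.434 -0.842  0.032
  0.73  -0.372 -0.087  0.411 -0.767 -0.603]
top box pred [[ 89.883 162.806]
 [240.646  42.688]
 [546.846 426.92 ]
 [397.126 549.967]]
scene box pred [[171.633  63.824]
 [412.439  97.227]
 [342.17  550.81 ]
 [ 70.986 507.889]]
scene slot pred [[235.199 216.94 ]
 [289.326 224.78 ]
 [270.549 327.059]
 [214.926 318.755]]
```

Call:
step_arm --deltas '[[[1,14,-31,0,0,0,-0.12],[1,14,-31,0,0,0,-0.12],[1,14,-31,0,0,0,-0.12],[1,14,-31,0,0,0,-0.12],[1,14,-31,0,0,0,-0.12],[1,14,-31,0,0,0,-0.12],[1,14,-31,0,0,0,-0.12],[1,14,-31,0,0,0,-0.12],[1,14,-31,0,0,0,-0.12],[1,14,-31,0,0,0,-0.12]]]'

```text
clock: 0.93
eef_pos: [342.6, 306.0, 239.2]
tool_rot: [-3.141, 0.0, 1.619]
force: [1.2, -1.0, 0.2]
width: 85.4
```

Call:
step_arm --deltas '[[[1,7,-15.7,-5,0,0,-0.118],[1,7,-15.7,-5,0,0,-0.118],[1,7,-15.7,-5,0,0,-0.118],[1,7,-15.7,-5,0,0,-0.118],[1,7,-15.7,-5,0,0,-0.118],[1,7,-15.7,-5,0,0,-0.118],[1,7,-15.7,-5,0,0,-0.118],[1,7,-15.7,-5,0,0,-0.118],[1,7,-15.7,-5,0,0,-0.118],[1,7,-15.7,-5,0,0,-0.118]]]'

```text
clock: 1.77
eef_pos: [412.5, 149.9, 189.0]
tool_rot: [-3.142, 0.0, 0.439]
force: [0.7, 0.1, 0.3]
width: 85.6
```

Call:
step_arm --deltas '[[[1,0,0,0,0,0,-0.118],[1,0,0,-10,0,0,0],[1,0,0,-20,0,0,0],[1,0,0,-20,0,0,0],[1,0,0,-10,0,0,0],[1,0,0,0,0,0,0]]]'

```text
clock: 2.27
eef_pos: [410.5, 150.9, 127.1]
tool_rot: [-3.141, 0.005, 0.331]
force: [-0.8, 0.4, -0.4]
width: 85.5
```

```bash
python3 - <<'E'
from h import *
print(ctrl.read_state())
for n in("scene","top"):
    im,d=ctrl.get_image(n); cv2.imwrite(f"pics/{n}1.png",im[:,:,::-1])
    if n=='top': crop(n,im,180,160,320,300,4,'t1.png')
    else: crop(n,im,150,100,330,300,3,'s1.png')
E
```

```text
{'clock': 2.2667, 'qpos': array([-0.80091384,  0.60049804,  0.56575601,  2.20330674, -0.66355129,
        0.51452461, -0.959155  ]), 'qd': array([-0.02268054, -0.03811101,  0.05107158, -0.02456823,  0.03575894,
        0.04418096, -0.04457966]), 'tau': array([  0.46078672, -39.76119518,   5.99052697,  -8.84299368,
        -0.20978083,  -0.3045752 ,   0.22288436]), 'eef_pos': array([410.54206567, 150.87338038, 127.09915856]), 'tool_rot': array([-3.14131301,  0.00467059,  0.33090162]), 'force': array([-0.82356361,  0.37664162, -0.42188202]), 'torque': array([-0.06587315,  0.04129057,  0.00872897]), 'width': 85.49455870667585}
```

View pics/t1.png

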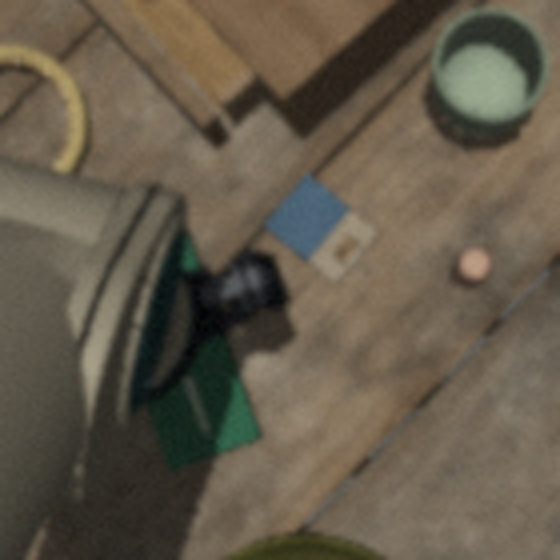

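View pics/s1.png

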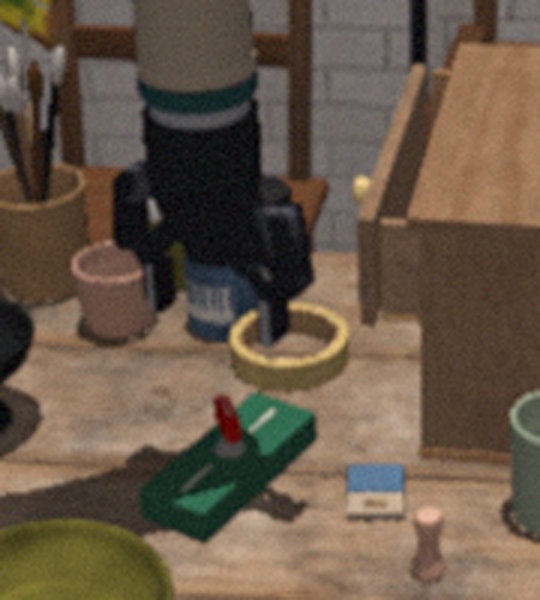

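Call:
step_arm --deltas '[[[1,0.8,-1.7,-20,0,0,-0.008],[1,0,0,-30,0,0,0],[1,0,0,-25,0,0,0],[1,0,0,-15,0,0,0],[1,0,0,-8,0,0,0],[1,0,0,-5,0,0,0],[1,0,0,-5,0,0,0],[1,0,0,0,0,0,0],[1,0,0,0,0,0,0]]]'

```text
clock: 3.12
eef_pos: [413.8, 149.3, 21.7]
tool_rot: [3.142, -0.001, 0.32]
force: [0.8, 0.2, 0.7]
width: 85.5
```

Call:
step_arm --deltas '[[[1,0,0,-4,0,0,0],[1,0,0,0,0,0,0],[1,0,0,0,0,0,0]]]'

```text
clock: 3.37
eef_pos: [413.6, 149.3, 17.8]
tool_rot: [-3.142, -0.001, 0.319]
force: [-0.3, 0.3, 0.2]
width: 85.5
```

Call:
step_arm --deltas '[[[1,0,0,0,0,0,0]]]'

```text
clock: 3.45
eef_pos: [413.6, 149.2, 17.8]
tool_rot: [-3.142, -0.001, 0.319]
force: [-0.4, 0.4, 0.3]
width: 85.3
```

Call:
step_arm --deltas '[[[1,-2,-0.3,-3,0,0,0.004],[1,0,0,0,0,0,0],[0.8,0,0,0,0,0,0],[0.7,0,0,0,0,0,0],[0.6,0,0,0,0,0,0],[0.6,0,0,0,0,0,0]]]'

```text
clock: 3.95
eef_pos: [411.4, 149.1, 14.9]
tool_rot: [-3.141, -0.001, 0.323]
force: [-0.6, 0.6, 5.5]
width: 54.6
```

Call:
step_arm --deltas '[[[0,0,0,0,0,0,0],[0,0,0,0,0,0,0],[0,0,0,0,0,0,0],[0,0,0,0,0,0,0],[0,0,0,0,0,0,0]]]'

```text
clock: 4.37
eef_pos: [411.4, 149.1, 14.9]
tool_rot: [-3.141, -0.001, 0.323]
force: [-0.9, 0.3, 7.3]
width: 54.9
```

Call:
step_arm --deltas '[[[0,0,0,5,0,0,0],[0,0,0,10,0,0,0],[0,0,0,20,0,0,0],[0,0,0,25,0,0,0],[0,0,0,25,0,0,0],[0,0,0,20,0,0,0],[0,0,0,10,0,0,0],[0,0,0,0,0,0,0],[0,0,0,0,0,0,0]]]'

```text
clock: 5.12
eef_pos: [411.1, 149.0, 129.5]
tool_rot: [-3.141, -0.0, 0.323]
force: [0.4, -0.4, -3.0]
width: 54.7
```

```bash
python3 - <<'E'
from h import *
print(ctrl.read_state())
im,d=ctrl.get_image('scene'); crop('s',im,150,100,330,300,3,'s2.png')
E
```

```text
{'clock': 5.1167, 'qpos': array([-0.87649067,  0.62965212,  0.69418216,  2.20807076, -0.78151015,
        0.56464417, -0.83433131]), 'qd': array([ 0.01942822,  0.02337652, -0.0286108 ,  0.01022907, -0.00791408,
       -0.0062048 ,  0.00417121]), 'tau': array([-2.22490984e-01, -4.19635105e+01,  8.38884741e+00, -9.47327524e+00,
        7.23843556e-02, -1.93613450e-03, -5.09617233e-02]), 'eef_pos': array([411.10446474, 149.03755552, 129.51672359]), 'tool_rot': array([-3.14141641e+00, -4.66054461e-04,  3.23304768e-01]), 'force': array([ 0.40716177, -0.37795028, -2.97342057]), 'torque': array([-0.01281761, -0.00365375, -0.07931305]), 'width': 54.70133362024047}
```

View pics/s2.png

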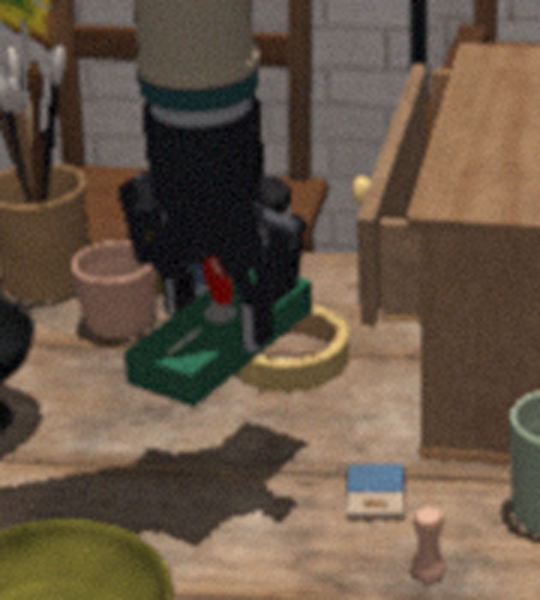

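Call:
step_arm --deltas '[[[0,0,-10,5,0,0,0.01],[0,0,-20,10,0,0,0.02],[0,0,-25,5,0,0,0.02],[0,0,-30,0,0,0,0.03],[0,0,-30,0,0,0,0.03],[0,0,-30,0,0,0,0.03],[0,0,-30,0,0,0,0.03],[0,0,-30,0,0,0,0.03],[0,0,-30,0,0,0,0.03],[0,0,-30,0,0,0,0.03]]]'

```text
clock: 6.0
eef_pos: [409.9, -118.6, 148.9]
tool_rot: [-3.141, 0.001, 0.583]
force: [0.2, -0.3, -2.3]
width: 54.8
```

Call:
step_arm --deltas '[[[0,3,-25,0,0,0,0.03],[0,3,-20,0,0,0,0.027],[0,3,-15,0,0,0,0],[0,0,-9,0,0,0,0],[0,0,0,0,0,0,0],[0,0,0,0,0,0,0]]]'

```text
clock: 6.5
eef_pos: [419.2, -185.1, 148.9]
tool_rot: [-3.14, 0.001, 0.639]
force: [-0.5, 0.6, -2.5]
width: 54.9
```

```bash
python3 - <<'E'
from h import *
print(ctrl.read_state())
for n in("scene","top"):
    im,d=ctrl.get_image(n); cv2.imwrite(f"pics/{n}3.png",im[:,:,::-1])
E
```

```text
{'clock': 6.5, 'qpos': array([-0.03589508,  0.57577365,  0.57337344,  2.135426  , -0.56564243,
        0.58414037,  0.0159339 ]), 'qd': array([-0.03108793, -0.00637295, -0.01290038,  0.01137289, -0.00365041,
        0.00483292, -0.00436663]), 'tau': array([ 1.19035687e+00, -4.18994415e+01,  7.17182457e+00, -1.16641143e+01,
        6.74439222e-02, -1.69157758e-01,  3.10674298e-02]), 'eef_pos': array([ 419.22298077, -185.10125941,  148.87237754]), 'tool_rot': array([-3.13966511e+00,  7.40574153e-04,  6.38573756e-01]), 'force': array([-0.47700177,  0.60553188, -2.4534598 ]), 'torque': array([ 0.02264422,  0.02678019, -0.0030151 ]), 'width': 54.923379906925526}
```

View pics/scene3.png

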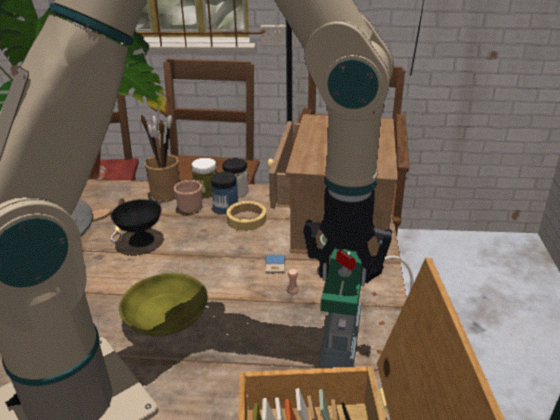

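View pics/top3.png

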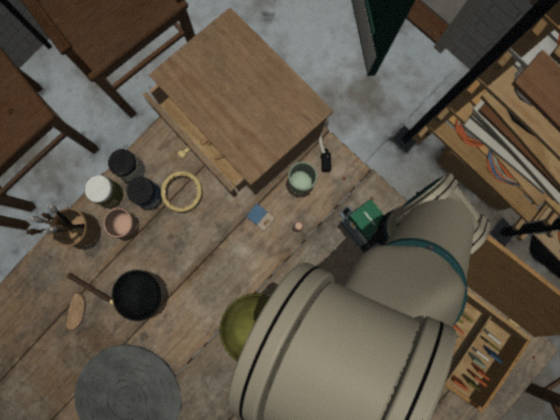

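```bash
python3 - <<'E'
from h import *
def rect(p,L,W,z):
    c,s=np.cos(p[2]),np.sin(p[2]); a=np.array([(1,1),(1,-1),(-1,-1),(-1,1)])*[L/2,W/2]
    return np.c_[p[0]+a[:,0]*c-a[:,1]*s,p[1]+a[:,0]*s+a[:,1]*c,np.full(4,z)]
p=[420.5,-185.3,.643]
for n,b in(('top',(330,195,405,275)),('scene',(305,285,370,370))):
    im=cv2.imread(f'pics/{n}0.png'); c=cv2.resize(im[b[1]:b[3],b[0]:b[2]],None,fx=7,fy=7,interpolation=cv2.INTER_CUBIC)
    for L,W,z,col in((140,56,40,(0,255,255)),(131,47,49,(0,0,255)),(32,12,46,(0,255,0))):
        q=((proj(n,rect(p,L,W,z))-b[:2]+.5)*7-.5); cv2.polylines(c,[np.round(q*16).astype(int)],True,col,1,cv2.LINE_AA,4)
    cv2.imwrite(f'pics/ov_{n}.png',c)
im=[cv2.imread(f'pics/ov_{n}.png') for n in('top','scene')]; h=max(i.shape[0] for i in im)
im=[cv2.copyMakeBorder(i,0,h-i.shape[0],0,0,0) for i in im]
o=np.hstack(im); print(o.shape); cv2.imwrite('pics/ov.png',cv2.resize(o,None,fx=min(1,800/o.shape[1],600/h),fy=min(1,800/o.shape[1],600/h),interpolation=3))
E
```

```text
(595, 980, 3)
```

View pics/ov_top.png

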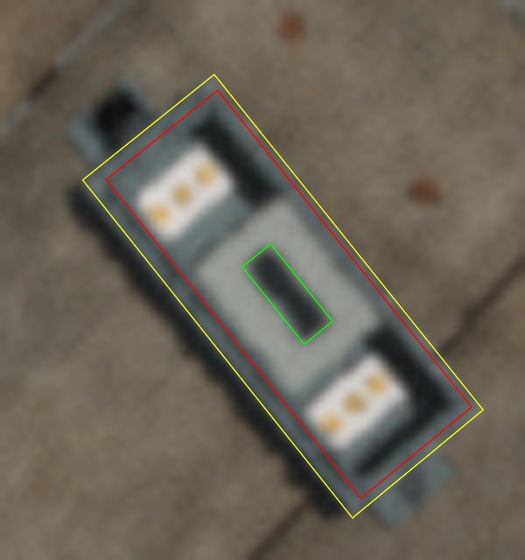

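View pics/ov_scene.png

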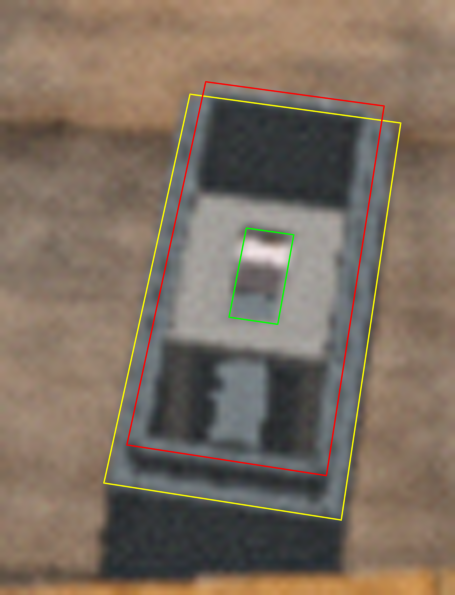

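```bash
python3 - <<'E'
from h import *
def rect(p,L,W,z):
    c,s=np.cos(p[2]),np.sin(p[2]); a=np.array([(1,1),(1,-1),(-1,-1),(-1,1)])*[L/2,W/2]
    return np.c_[p[0]+a[:,0]*c-a[:,1]*s,p[1]+a[:,0]*s+a[:,1]*c,np.full(4,z)]
p=[419.0,-185.0,.638]
n,b='scene',(300,230,400,320)
im=cv2.imread(f'pics/{n}3.png'); c=cv2.resize(im[b[1]:b[3],b[0]:b[2]],None,fx=6,fy=6,interpolation=cv2.INTER_CUBIC)
for L,W,z,col in((140,56,134,(0,255,255)),(140,56,160,(0,0,255))):
    q=((proj(n,rect(p,L,W,z))-b[:2]+.5)*6-.5); cv2.polylines(c,[np.round(q*16).astype(int)],True,col,1,cv2.LINE_AA,4)
cv2.imwrite(f'pics/ov2.png',c); print(ctrl.read_state()['eef_pos'])
E
```

```text
[ 419.6081875  -183.90117293  148.95093902]
```

View pics/ov2.png

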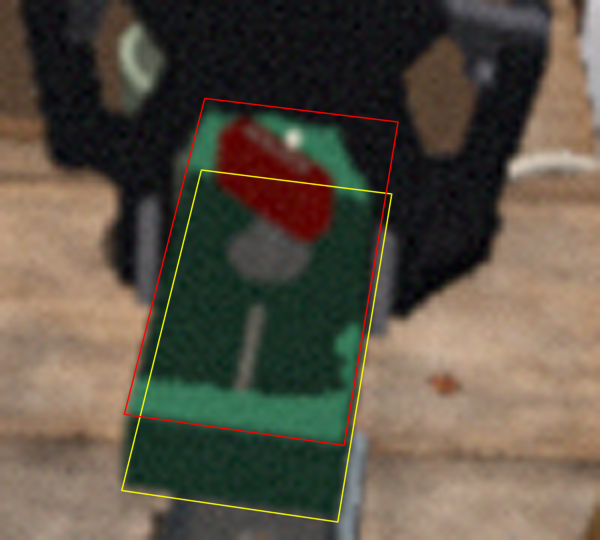

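Call:
step_arm --deltas '[[[0,1.1,-1.6,-10,0,0,0.005],[0,0,0,-20,0,0,0],[0,0,0,-20,0,0,0],[0,0,0,-12,0,0,0],[0,0,0,-8,0,0,0],[0,0,0,0,0,0,0],[0,0,0,0,0,0,0],[0,0,0,0,0,0,0],[0,0,0,0,0,0,0]]]'

```text
clock: 7.35
eef_pos: [422.0, -187.1, 80.0]
tool_rot: [3.14, -0.001, 0.645]
force: [-0.0, -0.5, -2.9]
width: 54.6
```

```bash
python3 - <<'E'
from h import *
im,d=ctrl.get_image('scene'); crop('s',im,290,210,400,380,4,'s4.png')
s=ctrl.read_state(); print(s['eef_pos'],s['tool_rot'],s['force'])
E
```

```text
[ 421.91722328 -187.00953559   79.98229929] [ 3.14034340e+00 -7.01101382e-04  6.45152371e-01] [ 0.09100163  0.41041832 -2.27146816]
```

View pics/s4.png

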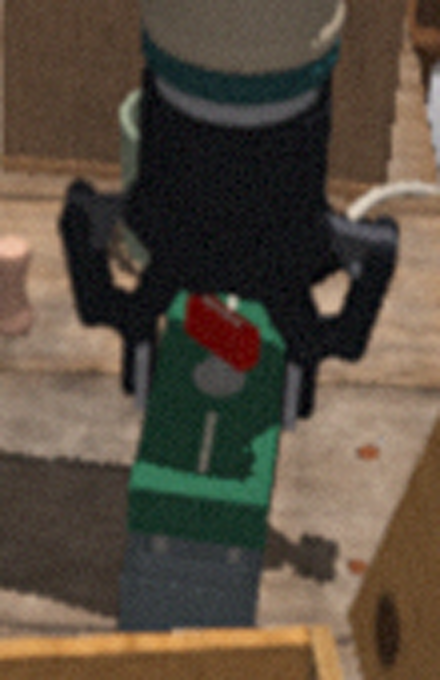

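Cover hangs level just over the box, sides in line. Correct by (-1.2, +1.4) and lower gently.

Call:
step_arm --deltas '[[[0,-1.2,1.4,-4,0,0,0],[0,0,0,-4,0,0,0],[0,0,0,-3,0,0,0],[0,0,0,-3,0,0,0],[0,0,0,0,0,0,0],[0,0,0,0,0,0,0]]]'

```text
clock: 7.9
eef_pos: [420.0, -185.6, 65.1]
tool_rot: [-3.141, 0.0, 0.645]
force: [0.2, 0.3, -2.5]
width: 54.6
```

Call:
step_arm --deltas '[[[0,0,0,-2,0,0,0],[0,0,0,-2,0,0,0],[0,0,0,-2,0,0,0],[0,0,0,0,0,0,0]]]'

```text
clock: 8.23
eef_pos: [420.0, -185.4, 59.0]
tool_rot: [-3.141, 0.0, 0.645]
force: [-0.2, -0.7, -2.9]
width: 54.5
```

Call:
step_arm --deltas '[[[0,0.5,0,-2,0,0,0],[0,0,0,-1,0,0,0],[0,0,0,-1,0,0,0],[0,0,0,0,0,0,0],[0,0,0,0,0,0,0]]]'

```text
clock: 8.65
eef_pos: [420.7, -185.5, 55.3]
tool_rot: [-3.142, 0.0, 0.645]
force: [0.1, -0.6, -2.3]
width: 54.3
```

Call:
step_arm --deltas '[[[0,0,0,-0.7,0,0,0],[0,0,0,0,0,0,0],[0,0,0,-0.7,0,0,0],[0,0,0,0,0,0,0]]]'

```text
clock: 8.98
eef_pos: [420.8, -185.6, 54.9]
tool_rot: [3.141, -0.001, 0.645]
force: [-1.3, 0.2, 11.8]
width: 54.5
```

Call:
step_arm --deltas '[[[0.7,0,0,0,0,0,0],[0.8,0,0,0,0,0,0],[1,0,0,0,0,0,0],[1,0,0,0,0,0,0],[1,0,0,0,0,0,0],[1,0,0,0,0,0,0]]]'

```text
clock: 9.48
eef_pos: [420.7, -185.5, 53.8]
tool_rot: [-3.142, 0.0, 0.645]
force: [-0.1, 0.9, 0.3]
width: 85.3
```

Call:
step_arm --deltas '[[[1,0,0,10,0,0,0],[1,0,0,20,0,0,0],[1,0,0,20,0,0,0],[1,0,0,20,0,0,0],[1,0,0,15,0,0,0],[1,0,0,0,0,0,0],[1,0,0,0,0,0,0]]]'

```text
clock: 10.07
eef_pos: [421.2, -185.4, 139.3]
tool_rot: [3.14, -0.001, 0.645]
force: [-0.6, 0.3, -0.3]
width: 85.2
```

```bash
python3 - <<'E'
from h import *
im,d=ctrl.get_image('scene'); cv2.imwrite('pics/scene5.png',im[:,:,::-1]); crop('s',im,290,230,400,380,5,'s5.png')
s=ctrl.read_state(); print(s['eef_pos'],s['tool_rot'],s['force'],s['qpos'])
E
```

```text
[ 420.64868747 -185.12440508  138.63428372] [-3.14132077e+00 -1.06653817e-04  6.45284498e-01] [-0.1237009   0.49217222  0.11541342] [-0.02422545  0.59367656  0.55681879  2.14184647 -0.59109374  0.5596569
  0.04381719]
```

View pics/s5.png

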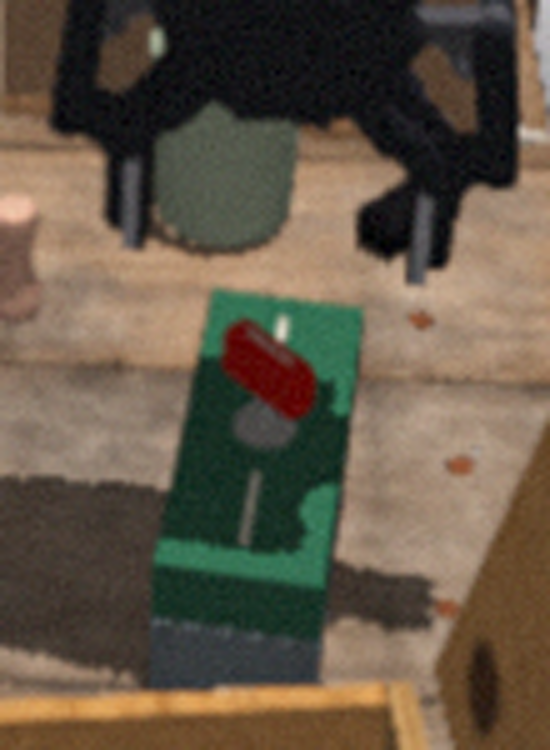

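```bash
python3 - <<'E'
from h import *
def rect(p,L,W,z):
    c,s=np.cos(p[2]),np.sin(p[2]); a=np.array([(1,1),(1,-1),(-1,-1),(-1,1)])*[L/2,W/2]
    return np.c_[p[0]+a[:,0]*c-a[:,1]*s,p[1]+a[:,0]*s+a[:,1]*c,np.full(4,z)]
x,y=420.6,-185.6
n,b='scene',(310,280,380,365)
im=cv2.imread(f'pics/{n}5.png'); c=cv2.resize(im[b[1]:b[3],b[0]:b[2]],None,fx=7,fy=7,interpolation=cv2.INTER_CUBIC)
for yaw,L,W,z,col in((.645,140,56,40,(0,255,255)),(.645,140,56,66,(0,0,255)),(1.54,36,12,102,(255,255,0)),(1.54,36,12,82,(255,255,255))):
    q=((proj(n,rect([x,y,yaw],L,W,z))-b[:2]+.5)*7-.5); cv2.polylines(c,[np.round(q*16).astype(int)],True,col,1,cv2.LINE_AA,4)
cv2.imwrite(f'pics/ov3.png',c)
E
```

```text
(no output)
```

View pics/ov3.png

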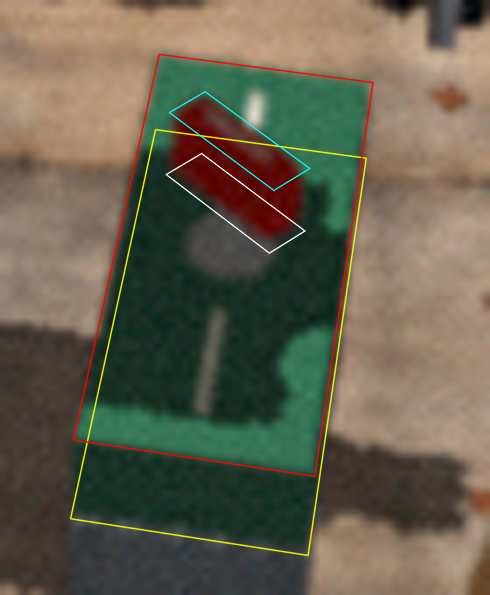

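Call:
step_arm --deltas '[[[0.6,0,0,0,0,0,0.112],[0.6,0,0,0,0,0,0.112],[0.6,0,0,0,0,0,0.112],[0.6,0,0,0,0,0,0.112],[0.6,0,0,0,0,0,0.112],[0.6,0,0,0,0,0,0.112],[0.6,0,0,0,0,0,0.112],[0.6,0,0,0,0,0,0.112],[0.6,0,0,0,0,0,0],[0.6,0,0,0,0,0,0]]]'

```text
clock: 10.95
eef_pos: [420.1, -185.3, 138.1]
tool_rot: [-3.14, -0.001, 1.537]
force: [-0.7, 0.3, 0.2]
width: 51.2
```

Call:
step_arm --deltas '[[[0.6,0,0,-15,0,0,0],[0.6,0,0,-15,0,0,0],[0.6,0,0,-8,0,0,0],[0.6,0,0,0,0,0,0],[0.6,0,0,0,0,0,0],[0.6,0,0,0,0,0,0]]]'

```text
clock: 11.45
eef_pos: [420.8, -185.7, 101.2]
tool_rot: [3.141, 0.0, 1.54]
force: [0.1, 0.3, -0.8]
width: 51.1
```

Call:
step_arm --deltas '[[[0.6,0,0,-6,0,0,0],[0.6,0,0,-5,0,0,0],[0.6,0,0,0,0,0,0],[0.4,0,0,0,0,0,0],[0.3,0,0,0,0,0,0],[0.3,0,0,0,0,0,0]]]'

```text
clock: 11.95
eef_pos: [420.8, -185.6, 90.1]
tool_rot: [3.141, 0.0, 1.541]
force: [0.4, -0.3, -0.5]
width: 25.7
```

```bash
python3 - <<'E'
from h import *
im,d=ctrl.get_image('scene'); crop('s',im,290,230,400,380,5,'s6.png')
s=ctrl.read_state(); print(s['eef_pos'],s['tool_rot'],s['force'],s['width'])
E
```

```text
[ 420.81960376 -185.59862484   90.09000351] [3.14123549e+00 1.61401128e-04 1.54068259e+00] [-0.50878653 -0.3822529  -0.32925242] 25.87117778884232
```

View pics/s6.png

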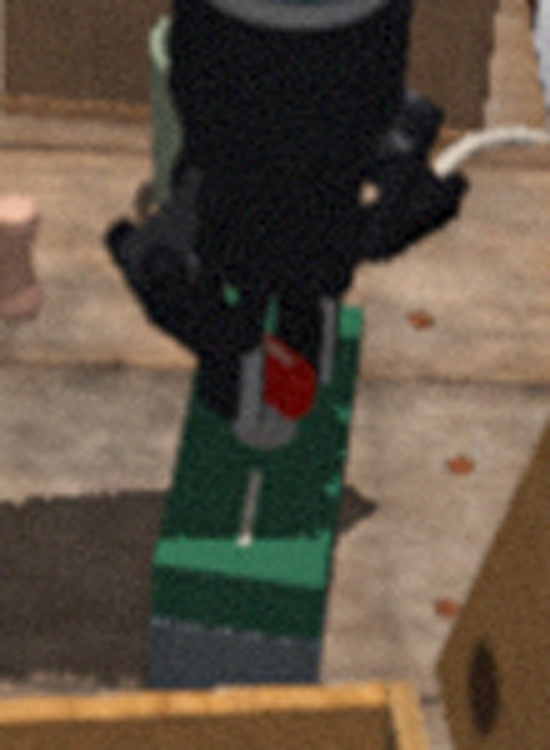

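Call:
step_arm --deltas '[[[0.1,0,0,0,0,0,0],[0,0,0,0,0,0,0],[0,0,0,0,0,0,0],[0,0,0,0,0,0,0],[0,0,0,0,0,0,0]]]'

```text
clock: 12.42
eef_pos: [421.0, -185.6, 90.1]
tool_rot: [3.141, 0.0, 1.541]
force: [0.8, -0.2, 1.7]
width: 10.6
```

Call:
step_arm --deltas '[[[0,0,0,0,0,0,-0.09],[0,0,0,0,0,0,-0.09],[0,0,0,0,0,0,-0.09],[0,0,0,0,0,0,-0.09],[0,0,0,0,0,0,-0.09],[0,0,0,0,0,0,-0.09],[0,0,0,0,0,0,-0.09],[0,0,0,0,0,0,-0.09],[0,0,0,0,0,0,-0.09],[0,0,0,0,0,0,-0.086]]]'

```text
clock: 13.25
eef_pos: [420.0, -185.1, 89.8]
tool_rot: [-3.14, 0.0, 0.64]
force: [-0.9, 0.4, 1.9]
width: 10.8
```

Call:
step_arm --deltas '[[[0,0,0,0,0,0,0],[0,0,0,0,0,0,0]]]'

```text
clock: 13.42
eef_pos: [420.0, -185.2, 89.8]
tool_rot: [-3.14, 0.001, 0.647]
force: [-2.1, 0.1, 2.3]
width: 10.7
```

```bash
python3 - <<'E'
from h import *
im,d=ctrl.get_image('scene'); crop('s',im,290,230,400,380,5,'s7.png')
s=ctrl.read_state(); print(s['eef_pos'],s['tool_rot'],s['force'],s['torque'],s['width'])
E
```

```text
[ 420.0442678  -185.11487717   89.80148513] [-3.14028742e+00  5.67633500e-04  6.47228220e-01] [-2.05172893  0.70215641  1.93851744] [ 0.10370216  0.41782561 -0.00453428] 10.932854291569782
```

View pics/s7.png

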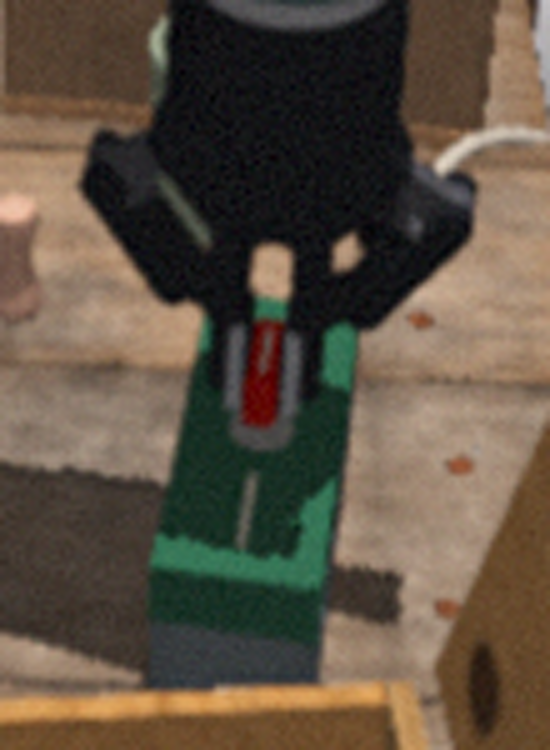

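Call:
step_arm --deltas '[[[0,0.7,-0.4,0,0,0,0],[0,0,0,-2,0,0,0],[0,0,0,-2,0,0,0],[0,0,0,-2,0,0,0],[0,0,0,-2,0,0,0],[0,0,0,-2,0,0,0],[0,0,0,0,0,0,0]]]'

```text
clock: 14.05
eef_pos: [420.9, -185.6, 79.6]
tool_rot: [-3.14, 0.0, 0.645]
force: [-3.3, 2.1, 5.9]
width: 10.7
```

Call:
step_arm --deltas '[[[0,0,0,-1,0,0,0],[0,0,0,-0.7,0,0,0],[0,0,0,-0.5,0,0,0],[0,0,0,0,0,0,0]]]'

```text
clock: 14.38
eef_pos: [421.0, -185.7, 78.2]
tool_rot: [-3.141, -0.001, 0.645]
force: [-4.6, 2.3, 13.1]
width: 10.9
```

Call:
step_arm --deltas '[[[0,0,0,0,0,0,0.05],[0,0,0,0,0,0,0.1],[0,0,0,0,0,0,0.1],[0,0,0,0,0,0,0.1]]]'

```text
clock: 14.72
eef_pos: [421.3, -185.9, 78.2]
tool_rot: [3.141, -0.001, 0.999]
force: [-4.3, 1.6, 11.1]
width: 10.7
```

Call:
step_arm --deltas '[[[0,0,0,0,0,0,0.1],[0,0,0,0,0,0,0.1],[0,0,0,0,0,0,0.1],[0,0,0,0,0,0,0.1],[0,0,0,0,0,0,0.1],[0,0,0,0,0,0,0.1],[0,0,0,0,0,0,0.1],[0,0,0,0,0,0,0.1],[0,0,0,0,0,0,0.1]]]'

```text
clock: 15.47
eef_pos: [422.4, -186.0, 78.2]
tool_rot: [3.14, 0.001, 1.899]
force: [-1.3, 1.8, 9.0]
width: 10.8
```

Call:
step_arm --deltas '[[[0,0,0,0,0,0,0.1],[0,0,0,0,0,0,0.1],[0,0,0,0,0,0,0.08],[0,0,0,0,0,0,0],[0,0,0,0,0,0,0]]]'

```text
clock: 15.88
eef_pos: [422.7, -185.9, 78.2]
tool_rot: [3.139, 0.001, 2.175]
force: [-0.6, 2.3, 9.4]
width: 10.4
```

```bash
python3 - <<'E'
from h import *
im,d=ctrl.get_image('scene'); crop('s',im,290,230,400,380,5,'s8.png')
s=ctrl.read_state(); print(s['eef_pos'],s['tool_rot'],s['force'],s['torque'],s['width'])
E
```

```text
[ 422.70258896 -185.87298021   78.24705796] [3.13935252e+00 1.44941824e-03 2.17488803e+00] [-1.23090488  1.52461127  9.1876201 ] [0.47702658 0.25674313 0.03306304] 10.045150699352432
```

View pics/s8.png

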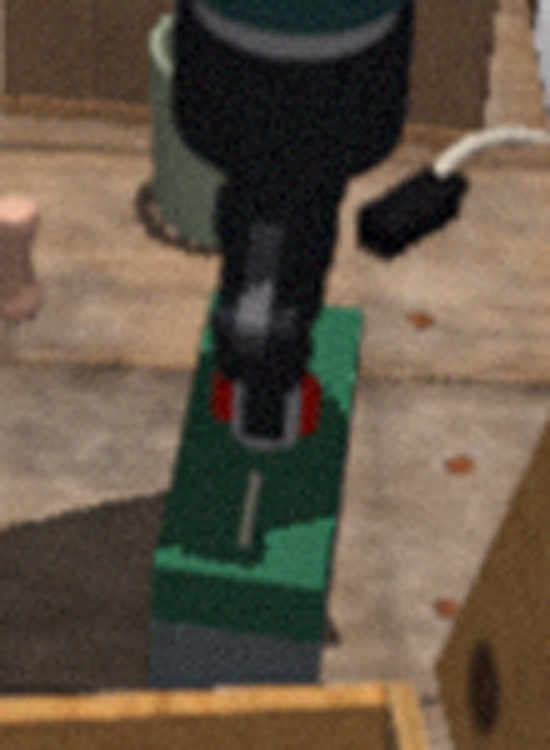

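Call:
step_arm --deltas '[[[0,-0.5,0,1,0,0,0],[0,0,0,0.5,0,0,0],[0.2,0,0,0,0,0,0],[0.3,0,0,0,0,0,0],[0.4,0,0,0,0,0,0],[0.5,0,0,0,0,0,0],[0.5,0,0,0,0,0,0]]]'

```text
clock: 16.52
eef_pos: [421.0, -186.1, 79.1]
tool_rot: [3.142, 0.0, 2.175]
force: [0.4, -0.2, -0.7]
width: 42.7
```

Call:
step_arm --deltas '[[[0.6,0,0,10,0,0,0],[0.6,0,0,20,0,0,0],[0.6,0,0,20,0,0,0],[0.6,0,0,20,0,0,0],[0.6,0,0,20,0,0,0],[0.6,0,0,0,0,0,0],[0.6,0,0,0,0,0,0]]]'

```text
clock: 17.1
eef_pos: [421.6, -186.2, 170.0]
tool_rot: [3.14, 0.002, 2.175]
force: [0.2, -0.1, -0.2]
width: 51.2
```

```bash
python3 - <<'E'
from h import *
im,d=ctrl.get_image('scene'); cv2.imwrite('pics/scene9.png',im[:,:,::-1]); 
def rect(p,L,W,z):
    c,s=np.cos(p[2]),np.sin(p[2]); a=np.array([(1,1),(1,-1),(-1,-1),(-1,1)])*[L/2,W/2]
    return np.c_[p[0]+a[:,0]*c-a[:,1]*s,p[1]+a[:,0]*s+a[:,1]*c,np.full(4,z)]
n,b='scene',(310,280,380,365)
c=cv2.resize(im[b[1]:b[3],b[0]:b[2],::-1],None,fx=7,fy=7,interpolation=cv2.INTER_CUBIC); cv2.imwrite('pics/s9.png',c)
for yaw,L,W,z,col in((.645,140,56,40,(0,255,255)),(.645,140,56,66,(0,0,255)),(2.2,36,12,92,(255,255,0)),(2.2,36,12,72,(255,255,255))):
    q=((proj(n,rect([420.6,-185.6,yaw],L,W,z))-b[:2]+.5)*7-.5); cv2.polylines(c,[np.round(q*16).astype(int)],True,col,1,cv2.LINE_AA,4)
cv2.imwrite('pics/ov9.png',c)
s=ctrl.read_state(); print(s['eef_pos'],s['force'],s['width'])
E
```

```text
[ 420.87965219 -185.84856549  169.12765495] [ 0.75468037 -0.01412601  0.58615741] 50.96698771169026
```

View pics/ov9.png

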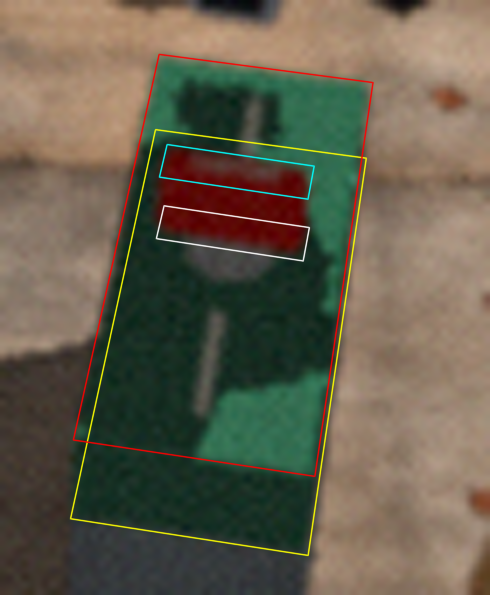

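View pics/scene9.png

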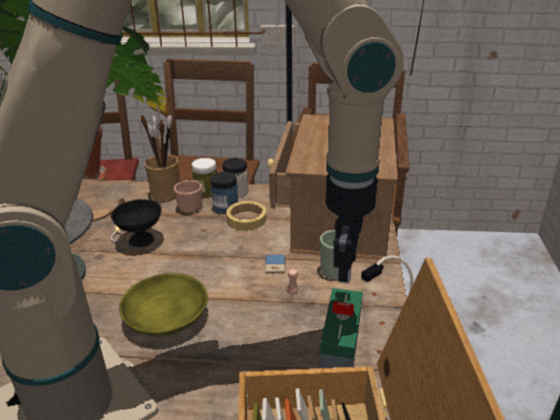

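Call:
step_arm --deltas '[[[0.6,0,0,0,0,0,0],[0.6,0,0,0,0,0,0],[0.6,0,0,0,0,0,0]]]'

```text
clock: 17.4
eef_pos: [420.3, -185.7, 168.4]
tool_rot: [-3.14, -0.002, 2.175]
force: [-0.2, -0.1, -0.6]
width: 51.1
```

```bash
python3 -c "
from cell import ctrl
print(ctrl.finish_job())"
```

```text
the job is handed in; nothing more can be done
None
```

The cover is on the box, the knob is locked down with its wing across the cover, and I handed the job in at about 17.4 s. `finish_job` gives no verdict.

I carried the cover by its long sides, passing in front of the chest. I set it home on the box (about 12 N of contact force) and let go. I then gripped the wing, turned it lengthwise, pushed it about 12 mm to its stop, turned it about 88° and released it.

**Final picture:** the cover lines up with its expected outline on the shoulder. After release, the wing matches the outline for 10 mm down and across the cover, to within about a pixel.

**Bystanders:** the tape, tile, stamp and tumbler look unmoved by eye; I did not measure them. The gripper is clear, about 90 mm above the work, with no contact force.

**Only disagreements:** the two cameras differed by about 1 mm on the cover's position. The tool also drifted about 2 mm sideways while turning the knob. Neither had any visible effect.

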